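# Stamp the jar, then hold the sprung chest lid at its mark

### The job

Date-stamp the underside of the tall slim jar: hold it upright, press it down on the sprung pad of the stamp until the pad is fully down, then let it go so that it stays standing in the middle of the pad with the pad sprung up again. Then, so that my helper can put it away, lift the sprung lid of the wooden storage chest by its bar handle until it is level with the steel sight arm on the chest's side, and finish holding it there: keep your grip on the handle, for the lid falls shut if let go. Leave the sight arm, the squat jar, the red bottle and the tin where they are.

Things in the scene. Friction and masses are not known exactly. Their poses are not given: they have to be found in the camera images.
- jar: Tall slim amber glass jar with a steel screw cap, 56 mm diameter, 118 mm high, 0.2 to 0.4 kg, standing on the table. Origin at the centre of its underside, z up along the jar. Can be gripped round the body, about 70 to 80 mm above its underside.
- stamp: Date stamp fixed to the table: grey box 110 x 110 mm, 30 mm high, with a round sprung aluminium pad in its top. Origin at the centre of its underside.
- pad_top (a point): Centre of the pad's floor, on which the jar is set; moves with the pad. 46 mm above the table when up, 36 mm when fully down. The floor is 70 mm across, within a rim 82 mm across outside that stands 6 mm above the floor, so the 56 mm jar has 7 mm of room all round.
- stamp_pad (a joint): Travel of the pad: 0 = up, 0.010 m = fully down at its stop. It springs back up. It begins to move at 5 N and is fully down at 13 N, the jar's own weight (2 to 4 N) included; the jar alone does not move it.
- lid (a joint): Opening of the chest lid in rad: 0 = shut (level), growing as the robot-side edge rises; limit 1.4. A hinge spring and the lid's weight pull it shut: at the handle, 4 N upwards starts it, and at 0.5 to 0.8 rad it takes 6 to 10 N straight up (5 N along its arc) to hold it.
- chest: Wooden storage chest fixed to the table, 210 mm deep, 240 mm wide, 135 mm high, open on top under its lid (wood, 214 x 240 mm, 12 mm thick). Origin at the centre of its underside; at yaw 0 its x points away from the robot; yawed up to 0.25 rad.
- lid_handle (a point): Middle of the lid's handle: round steel bar, 12 mm diameter, 110 mm long, parallel to the hinge, on posts 100 mm apart near the robot-side edge; 30 mm gap under it; 190 mm from the hinge line and 48 mm above it when shut (183 mm above the table). It can turn between the fingers as the lid swings. x lies in the lid's plane, towards the hinge; y along the bar; z square to the lid.
- lid_hinge (a point): Middle of the lid's hinge line, on the chest's far upper edge, 135 mm above the table; same axes as the handle's. When shut, x points away from the robot along the chest, y along the hinge.
- sight_arm (a joint): Angle of the sight arm in rad, 0.5 to 0.8, measured exactly as the lid's (0 = level): the lid is at the mark when both joints read the same. Set beforehand and stiff; leave it alone.
- sight_tip (a point): End of the sight arm: a flat steel bar 215 mm long and 16 mm wide with a round end disc (26 mm), on the +y side of the chest, 15 mm out from the lid's edge, pivoted on the lid's hinge line with a black knob. Site at the disc's centre; x axis along the arm, towards the pivot.
- squat_jar: Bystander: squat amber jar, 82 mm diameter, 85 mm high, with a paper label. Origin at the centre of its underside. It and the tall jar may stand in either of two places.
- bottle: Bystander: small red sauce bottle, 60 mm diameter, 160 mm high. Origin at the centre of its underside.
- tin: Bystander: low open steel tin, 84 mm diameter, 45 mm high. Origin at the centre of its underside.
Things that resemble listed ones, but are neither listed nor needed, are in the scene too. What is shaped like the jar but purple is not meant.

How it is judged:
On the way, in this order (a step that is already met when the one before it is completed fails the run):
1. the held jar, upright, presses the pad fully down (value of joint stamp_pad above 0.009 m and contact force between jar and stamp above 5 N and contact force between the fingers and jar above 1 N and horizontal distance between jar and pad_top below 0.012 m and angle between jar's own z axis and vertical below 0.15 rad), for 0.15 s.
2. the jar is let go and stands on the pad, which is up again, the lid still shut (horizontal distance between jar and pad_top below 0.012 m and z of jar in the frame of pad_top between -0.004 and 0.004 m and angle between jar's own z axis and vertical below 0.1 rad and value of joint stamp_pad below 0.003 m and contact force between the fingers and jar below 0.1 N and value of joint lid below 0.1 rad), for 0.2 s.
At the end, for the whole second after the job is handed in: The fingers hold the lid still within 0.09 rad (5 degrees) of the sight arm, nothing else carrying it, and the stamped jar stands upright on the raised pad within 12 mm of its centre (angle between the x axis of lid_handle and the x axis of sight_tip, either way round below 0.09 rad and value of joint lid above 0.35 rad and velocity of joint lid between -0.1 and 0.1 rad/s and contact force between the fingers and lid above 1 N and contact force between each of squat_jar, bottle, tin, jar and lid below 0.1 N and horizontal distance between jar and pad_top below 0.012 m and z of jar in the frame of pad_top between -0.004 and 0.004 m and angle between jar's own z axis and vertical below 0.1 rad and value of joint stamp_pad below 0.003 m and linear speed of jar below 0.02 m/s); the arm keeps its last pose, push and grip.
It fails at once if a bystander is moved more than 30 mm (distance of any of squat_jar, bottle, tin from where it was at the start of the episode above 0.03 m).
It fails at once if the sight arm is shifted (distance of sight_tip from where it was at the start of the episode above 0.015 m).
It also fails if it takes over 61 s, if anything falls off the work surface, if the arm or the gripper's body presses on something with over 40 N, if the wrist force passes 120 N, or if a joint passes its speed limit or range.

### The arm

A 7-joint arm with a two-finger parallel gripper is mounted at the origin on the work surface. World frame = base frame: x ahead of the robot, y to its left, z up, the work surface at z = 0. Lengths are in m, angles in rad, forces in N, time in s.
With the tool pointing down it reaches from about 0.425 to 0.875 m from the base axis. Payload 4.7 kg.
Tool frame: the origin (TCP) lies midway between the tips of the shut fingers; the grasp point (between the pads) lies 19 mm behind it (ctrl.grip_point_offset is the distance from the TCP to the grasp point, in m); z points along the fingers, y is the line along which they close (so a half turn about z gives the same grasp; the last joint's range is limited). The gripper opens to 87 mm and grips with 3 to 60 N. Pads are 19 mm wide; open, the fingers measure 117 mm over their backs; the gripper's body (75 mm by 190 mm) begins 51 mm behind the grasp point.
Start: joints at [1.349, 0.321, -0.07, 1.45, 0.023, 1.371, -0.057], TCP at [0.152, -0.632, 0.223] pointing down, gripper open.
Joint ranges: [-2.86, 2.86], [-0.3, 2.09], [-1.38, 1.24], [0.06, 2.45], [-1.56, 4.7], [0.09, 2.05], [-2.69, 2.69]. Speed limits (rad/s): [2.57, 2.57, 3.14, 3.14, 3.14, 3.14, 3.14].

### API

Orientations are given as a rotation vector (axis times angle).
In Python, from bench import ctrl gives the robot as it stands.
- The arm moves only by the tool move_arm, never from a script. Its argument "increments" is text: rows parted by semicolons, each of 7 numbers parted by spaces: the shift along the world's x, y, z in mm, then the turn, a rotation vector about the world's x, y, z in degrees, then the closure in counts, from 0 (fully open) to 255 (shut). A call has exactly 8 rows; each row shifts and turns the commanded pose from where the row before left it; what a row does not reach is not made up. A row lasts 1/12 s, in which the tool goes at most 41.7 mm and 7.16 degrees, less where a joint would pass 70% of its speed; a pose out of reach is approached as far as the arm can. A call with a gripper value outside its range is refused whole. The fingers move at their own pace and stop on an object; "grip_force" is the grip in N (left out, the last holds). Time passes only in rows, so rows that do not move let the fingers close, or fill a call up. It gives the time, the measured TCP pose, the force, the opening and the grip force at its end, in the units of the state.
- ctrl.get_state(): the state, without advancing time (a new reading comes with each control period).
- ctrl.get_image(name): name is "scene" or "top"; returns a dict with "frame" (420x560x3 uint8, red, green, blue), "depth" (420x560 float32, m along the optical axis (not along the pixel's ray), 0 where there is no reading), "fx", "fy", "cx", "cy" (pixels), "k1" (the pictures are not rectified: a ray, as slopes to the right and down, at radius r is drawn at 1 + k1 r^2 times it, then the intrinsics apply), "position" and "orientation" of the camera in the world. Camera axes: x right, y down, z forward; pixel columns grow to the right and rows downward; lengths in m; the calibration is good to about 2 mm. A picture is of the moment at which its call begins.
- ctrl.close_job(): hands the job in; it is judged then, once.
Trained networks look in a picture, given as the dict that the camera call returned (one of the last four; its "shot" number tells which), for a name from the list of things; names that differ only in an ending like _2 or _b are one class to them, and where a whole thing is asked for, a point or a joint stands for the part that bears it (a point fixed in the world has none). Each returns a list of dicts, best first, with "score" (0 to 1); they miss things now and then, are a little off and sometimes report something else, mostly with a low value. They report only what shows in the picture. A call takes as long as a camera call. They do not tell look-alikes from the thing itself.
- ctrl.find_in(target, picture): "centre" ([x, y, z] in m, in world coordinates, good to about 4 mm: the middle of the surface that is visible of it).
- ctrl.silhouettes(target, picture): "region" (420x560 bool, what is visible of it).
The state is a dict: "time": time; "joint_positions": joint angles; "qd": joint speeds; "joint_torque": joint torques, N m; "position": TCP position; "tool_rot": TCP orientation; "ft_force": force on the tool from outside, world axes, zero at the start; "torque": the same for the moment, N m; "grip_width": opening from 0.0 (shut) to 1.0 (fully open); "grip_force": force on a finger pad.
Only numpy, scipy, OpenCV 4.12 (cv2) and the standard library are available. Lean on these libraries where they do the work, as an engineer would, in place of code of your own. Each camera call takes 0.05 s, during which the arm holds its last target. There are 200 camera calls.

## Working session

There is one attempt and no reset: what is moved stays moved. The work goes in short steps, Python scripts to look and compute and a tool call to move; the robot and the scene stay as the last step left them, time stands still between calls to the robot, and variables do not carry over. Pictures are saved under pics/ and viewed, at most 10 in all, crops included, and the job is handed in when it is done.

Besides the shell and the picture viewer there is one more tool, called after "Request:" in YAML: its name, and indented under it one key for each argument. move_arm: Moves the arm, as the interface text tells. Its arguments: {"type":"object","properties":{"increments":{"type":"string"},"grip_force":{"type":"number"}},"required":["increments"]}

```bash
mkdir -p pics; cat > h.py <<'E'
import numpy as np, cv2
from scipy.spatial.transform import Rotation as R
from bench import ctrl
def rot(o):
    o=np.array(o,float)
    return o if o.shape==(3,3) else (R.from_rotvec(o).as_matrix() if o.size==3 else R.from_quat(o).as_matrix())
def K(p): return np.array([[p['fx'],0,p['cx']],[0,p['fy'],p['cy']],[0,0,1.]])
def rays(p):
    # world ray directions per pixel (unit depth)
    h,w=p['depth'].shape; u,v=np.meshgrid(np.arange(w),np.arange(h))
    q=cv2.undistortPoints(np.stack([u,v],-1).reshape(-1,1,2).astype(float),K(p),np.array([p['k1'],0,0,0.])).reshape(h,w,2)
    return np.dstack([q,np.ones((h,w))])
def cloud(p):
    return (rays(p)*p['depth'][...,None])@rot(p['orientation']).T+np.array(p['position'])
def proj(p,X):
    c=(np.atleast_2d(X)-np.array(p['position']))@rot(p['orientation'])
    s=c[:,:2]/c[:,2:]; s=s*(1+p['k1']*(s**2).sum(1,keepdims=True))
    return s*[p['fx'],p['fy']]+[p['cx'],p['cy']]
def save(p,n,scale=1,crop=None):
    f=p['frame'][...,::-1]
    if crop: f=f[crop[1]:crop[3],crop[0]:crop[2]]
    cv2.imwrite('pics/'+n,cv2.resize(f,None,fx=scale,fy=scale,interpolation=cv2.INTER_CUBIC))
E
python3 - <<'E'
from h import *
np.set_printoptions(precision=3,suppress=True)
s=ctrl.get_state(); print(s, ctrl.grip_point_offset)
P={n:ctrl.get_image(n) for n in('scene','top')}
cv2.imwrite('pics/a.png',cv2.resize(np.vstack([P[n]['frame'][...,::-1] for n in P]),(400*1,600)) if 0 else cv2.resize(np.hstack([P[n]['frame'][...,::-1] for n in P]),(800,300)))
for n in P:
    p=P[n]; print(n,p['position'],p['orientation'],p['fx'],p['k1'],p['shot']); save(p,n+'0.png',1.4)
    for t in['jar','stamp','pad_top','chest','lid','lid_handle','sight_tip','sight_arm','squat_jar','bottle','tin','lid_hinge']:
        try:
            for d in ctrl.find_in(t,p)[:4]: print(' ',t,np.round(d['centre'],3),round(d['score'],2),proj(p,d['centre'])[0].astype(int))
        except Exception as e: print(t,e)
E
```

```text
{'time': 0.0, 'joint_positions': array([ 1.349,  0.322, -0.07 ,  1.452,  0.023,  1.371, -0.057]), 'qd': array([-0.   , -0.002, -0.   , -0.   ,  0.001, -0.   , -0.   ]), 'joint_torque': array([  0.001, -49.128,  -0.404, -31.253,  -0.064,   0.044,   0.   ]), 'position': array([ 0.152, -0.631,  0.221]), 'tool_rot': array([-3.118, -0.369,  0.001]), 'ft_force': array([0.041, 0.756, 0.753]), 'torque': array([-0.01 ,  0.028, -0.032]), 'grip_force': 0.0, 'grip_width': 1.002649152062181} 0.0187
scene [1.327 0.355 0.979] [-1.378 -2.187  0.893] 512.602348488937 -0.16029215657025941 1
  jar [ 0.623 -0.397  0.081] 0.86 [144 186]
  jar [ 0.75  -0.322  0.08 ] 0.8 [137 228]
  jar [ 0.653 -0.285  0.082] 0.63 [172 206]
  stamp [0.672 0.225 0.147] 0.66 [368 266]
  stamp [ 0.467 -0.269  0.033] 0.6 [218 177]
  stamp [ 0.449 -0.277  0.048] 0.25 [219 168]
  pad_top [ 0.446 -0.275  0.048] 0.77 [220 168]
  lid [0.622 0.216 0.146] 0.62 [372 248]
  lid_handle [0.624 0.224 0.147] 0.94 [376 250]
  sight_tip [0.633 0.352 0.196] 0.84 [438 259]
  sight_tip [0.667 0.225 0.15 ] 0.29 [369 264]
  sight_arm [0.635 0.356
[... 279 characters left out ...]
9] [-2.163  2.121 -0.131] 408.28401686822093 -0.0408306385312817 2
  jar [ 0.631 -0.289  0.113] 0.96 [395 191]
  jar [ 0.61  -0.399  0.103] 0.7 [433 200]
  jar [ 0.733 -0.327  0.112] 0.65 [407 156]
  stamp [ 0.441 -0.278  0.03 ] 0.56 [385 260]
  stamp [ 0.446 -0.285  0.049] 0.38 [389 258]
  pad_top [ 0.444 -0.284  0.042] 0.97 [388 259]
  chest [0.602 0.217 0.148] 0.62 [210 196]
  lid [0.604 0.215 0.151] 0.66 [211 195]
  lid_handle [0.608 0.22  0.148] 0.82 [209 193]
  sight_tip [0.601 0.35  0.212] 0.52 [154 191]
  sight_arm [0.596 0.353 0.211] 0.56 [153 193]
  bottle [ 0.739 -0.033  0.107] 0.8 [303 152]
  tin [ 0.403 -0.011  0.004] 0.81 [293 272]
  lid_hinge [0.609 0.218 0.147] 0.68 [210 193]
```

View pics/scene0.png

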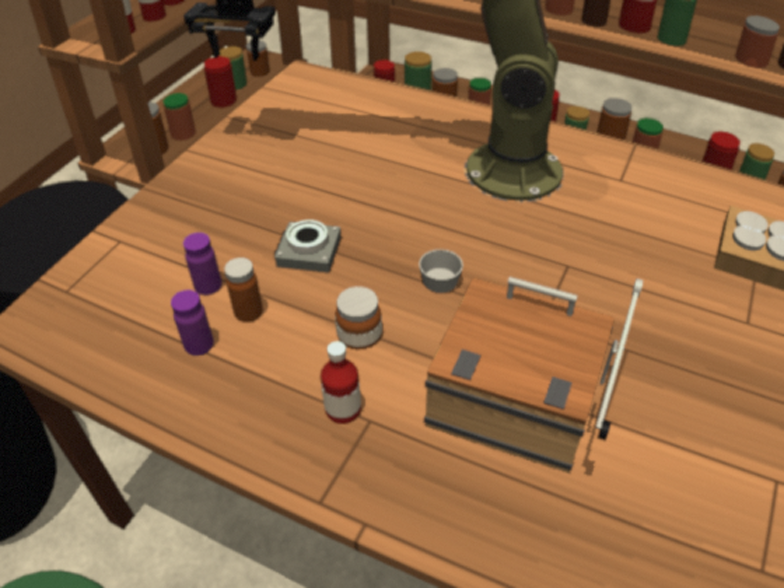

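View pics/top0.png

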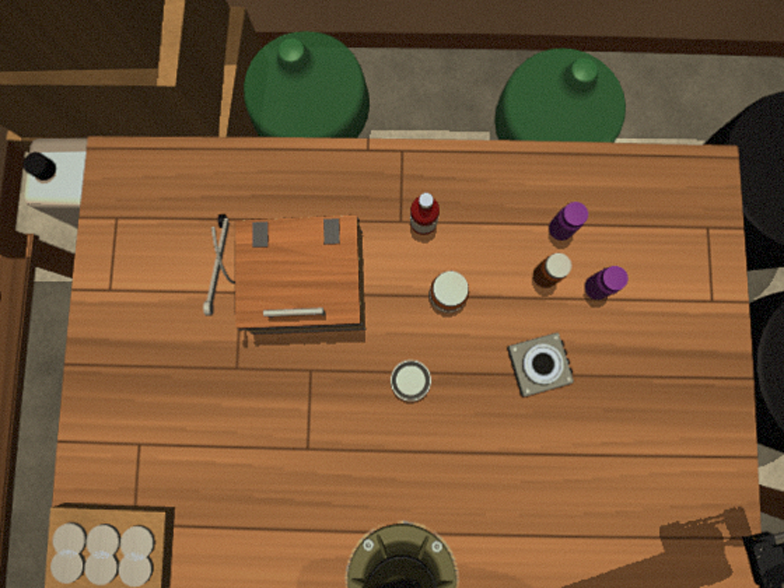

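The scene view shows the amber jar at scene (173,207), top (395,191). The purple look-alikes are at scene (144,186) and (137,228), and the squat jar at (256,226). Only the amber jar with the steel cap fits, so I'll confirm it in a crop and fit geometry from the depth.

```bash
python3 - <<'E'
from h import *
np.set_printoptions(precision=4,suppress=True)
P={n:ctrl.get_image(n) for n in('scene','top')}
for n,p in P.items():
    C=cloud(p); rgb=p['frame'].astype(int); ok=p['depth']>0
    print(n,'table z',np.median(C[ok&(abs(C[...,0]-.55)<.05)&(abs(C[...,1]+.17)<.04)][:,2]))
    def circ(c,r,z0,z1,name):
        m=ok&(np.hypot(C[...,0]-c[0],C[...,1]-c[1])<r)&(C[...,2]>z0)&(C[...,2]<z1)
        q=C[m]
        if len(q)<5: print(name,len(q));return
        (x,y),rr=cv2.minEnclosingCircle(q[:,:2].astype(np.float32))
        print(name,len(q),'mean',q.mean(0),'circ',x,y,rr,'z med/max',np.median(q[:,2]),q[:,2].max())
    circ((.64,-.285),.06,.108,.14,'jar cap')
    circ((.64,-.285),.06,.03,.10,'jar body')
    circ((.445,-.28),.06,.048,.07,'pad rim')
    circ((.445,-.28),.09,.022,.035,'stamp top')
    circ((.61,-.08),.07,.078,.1,'squat cap')
    # handle
    m=ok&(C[...,0]>.45)&(C[...,0]<.62)&(C[...,1]>.1)&(C[...,1]<.3)&(C[...,2]>.172)&(C[...,2]<.2)
    q=C[m]; 
    if len(q)>5:
        u,s,vt=np.linalg.svd(q-q.mean(0)); e=(q-q.mean(0))@vt[0]
        print('handle',len(q),q.mean(0),'mid',q.mean(0)+vt[0]*(e.min()+e.max())/2,'dir',vt[0],'len',np.ptp(e),'zmax',np.percentile(q[:,2],[50,95]))
    # sight arm
    m=ok&(C[...,0]>.45)&(C[...,0]<.8)&(C[...,1]>.325)&(C[...,1]<.42)&(C[...,2]>.15)&(rgb.min(-1)>110)
    q=C[m]
    u,s,vt=np.linalg.svd(q-q.mean(0)); e=(q-q.mean(0))@vt[0]; d=vt[0]
    print('arm',len(q),q.mean(0),d,'len',np.ptp(e),'ang',np.arctan2(abs(d[2]),np.hypot(d[0],d[1])),'ends',q.mean(0)+d*e.min(),q.mean(0)+d*e.max(), 'sv',s)
    m=ok&(C[...,0]>.45)&(C[...,0]<.8)&(C[...,1]>.08)&(C[...,1]<.36)&(abs(C[...,2]-.141)<.012)
    print('lid',cv2.minAreaRect(C[m][:,:2].astype(np.float32)),np.median(C[m][:,2]))
a=P['scene']['frame'][150:280,110:300,::-1];b=P['top']['frame'][130:290,340:470,::-1]
f=lambda x:cv2.resize(x,(400,400)); cv2.imwrite('pics/crop.png',np.hstack([f(a),f(b)]))
E
```

```text
scene table z -0.00023592254798615597
jar cap 279 mean [ 0.6391 -0.2959  0.1169] circ 0.6368477940559387 -0.29905346035957336 0.02776467241346836 z med/max 0.11744444564298984 0.12416033820270456
jar body 478 mean [ 0.6505 -0.2848  0.0677] circ 0.6380607485771179 -0.29712340235710144 0.02888394519686699 z med/max 0.06855719238266028 0.09957910723918251
pad rim 232 mean [ 0.4434 -0.2818  0.0506] circ 0.4428577423095703 -0.27971258759498596 0.04544127359986305 z med/max 0.05027195642687193 0.05623759866526201
stamp top 542 mean [ 0.4616 -0.2674  0.0292] circ 0.44263797998428345 -0.28040093183517456 0.07686004042625427 z med/max 0.02937203317893894 0.03499832885549181
squat cap 528 mean [ 0.5938 -0.0856  0.0845] circ 0.5919224619865417 -0.08706440031528473 0.03888797014951706 z med/max 0.0845607910600808 0.08995397268704841
handle 297 [0.5277 0.2123 0.1849] mid [0.5278 0.2117 0.1849] dir [-0.0579  0.9983 -0.0047] len 0.10913529942958208 zmax [0.1856 0.1893]
arm 354 [0.6062 0.3527 0.2111] [ 0.8793  0.0508 -0.4735] len 0.2240479881981295 ang 0.4932307885417952 ends [0.5165 0.3475 0.2594] 
[... 756 characters left out ...]
2 -0.28232067823410034 0.07616759091615677 z med/max 0.028807463881536766 0.03495179389554193
squat cap 486 mean [ 0.5913 -0.0871  0.084 ] circ 0.591921329498291 -0.08712104707956314 0.03594128414988518 z med/max 0.08385139989235124 0.09168980428839957
handle 199 [0.525  0.21   0.1863] mid [0.5249 0.2115 0.1863] dir [-0.0595  0.9982  0.0054] len 0.1100666882571622 zmax [0.1864 0.19  ]
arm 130 [0.5998 0.3519 0.2202] [-0.8999 -0.0419  0.4341] len 0.22225053346344614 ang 0.44906106477250607 ends [0.7146 0.3573 0.1649] [0.5146 0.348  0.2613] sv [0.7279 0.2289 0.0213]
lid ((0.6110446453094482, 0.22479723393917084), (0.21726715564727783, 0.2571987211704254), 3.4345850944519043) 0.14615727437939297
```

View pics/crop.png

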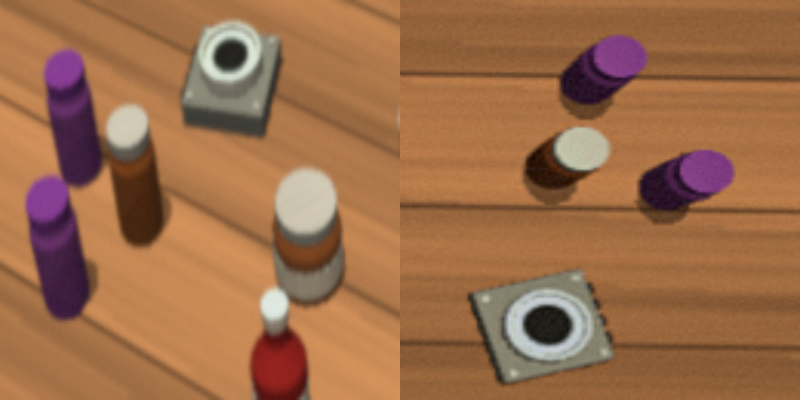

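The crop confirms the jar: amber with a steel cap at crop (135,170) left and (580,150) right, with the two purple ones beside it.

- **Jar:** about (0.637, -0.298), cap top 0.117 in both views, matching 118 mm.
- **Pad:** about (0.443, -0.281).
- **Handle:** (0.526, 0.2115, 0.184), with chest yaw about 0.06.

I'll close the fingers along about -60°, between the purple jars.

Request:
move_arm:
  increments: "15 10 0 0 0 1 0;28 19 0 0 0 1 0;32 22 0 0 0 1 0;34 23 0 0 0 1 0;34 23 0 0 0 1 0;34 23 0 0 0 1 0;34 23 0 0 0 1 0;34 23 0 0 0 1 0"

```text
time: 2.07
position: [0.3992, -0.4634, 0.223]
tool_rot: [3.085, 0.59, 0.001]
ft_force: [0.7, -0.4, 0.1]
grip_width: 0.998
grip_force: 0.0
```

Request:
move_arm:
  increments: "34 23 0 0 0 1 0;34 23 0 0 0 1 0;34 23 0 0 0 1 0;34 23 0 0 0 1 0;32 23 0 0 0 1 0;30 22 0 0 0 1 0;24 16 0 0 0 1 0;18 14 0 0 0 1 0"

```text
time: 2.73
position: [0.6397, -0.2942, 0.2225]
tool_rot: [-3.034, -0.809, -0.002]
ft_force: [-0.2, 0.3, 0.5]
grip_width: 1.0
grip_force: 0.0
```

Request:
move_arm:
  increments: "0 0 -10 0 0 0 0;0 0 0 0 0 0 0;0 0 0 0 0 0 0;0 0 0 0 0 0 0;0 0 0 0 0 0 0;0 0 0 0 0 0 0;0 0 0 0 0 0 0;0 0 0 0 0 0 0"

```text
time: 3.4
position: [0.6366, -0.2996, 0.213]
tool_rot: [3.038, 0.799, 0.001]
ft_force: [0.6, 0.8, -0.4]
grip_width: 1.004
grip_force: 0.0
```

```bash
python3 - <<'E'
from h import *
np.set_printoptions(precision=4,suppress=True)
s=ctrl.get_state(); print(s['time'],s['position'],s['ft_force'],s['joint_positions']); M=rot(s['tool_rot']);print(M)
p=ctrl.get_image('top')
C=cloud(p)
m=(np.hypot(C[...,0]-.637,C[...,1]+.2985)<.04)&(C[...,2]>.1)&(C[...,2]<.13); print(m.sum())
p=ctrl.get_image('scene');C=cloud(p)
for t in['sight_tip','sight_arm']:
  for d in ctrl.silhouettes(t,p)[:1]:
    q=C[d['region']&(p['depth']>0)]; print(t,len(q),np.median(q,0),q.min(0),q.max(0))
save(p,'s1.png',1.4)
E
```

```text
3.4 [ 0.6366 -0.2996  0.213 ] [ 0.5656  0.7519 -0.3932] [ 0.6682  0.4662 -0.3835  1.3009  0.1716  1.4059 -0.7627]
[[ 0.8707  0.4918  0.0005]
 [ 0.4918 -0.8707 -0.0005]
 [ 0.0002  0.0007 -1.    ]]
0
sight_tip 491 [0.61   0.3547 0.1831] [ 0.2376  0.3383 -0.0045] [0.7246 0.3755 0.2601]
sight_arm 425 [0.6147 0.3548 0.1889] [ 0.4517  0.3431 -0.003 ] [0.7246 0.3755 0.2601]
```

View pics/s1.png

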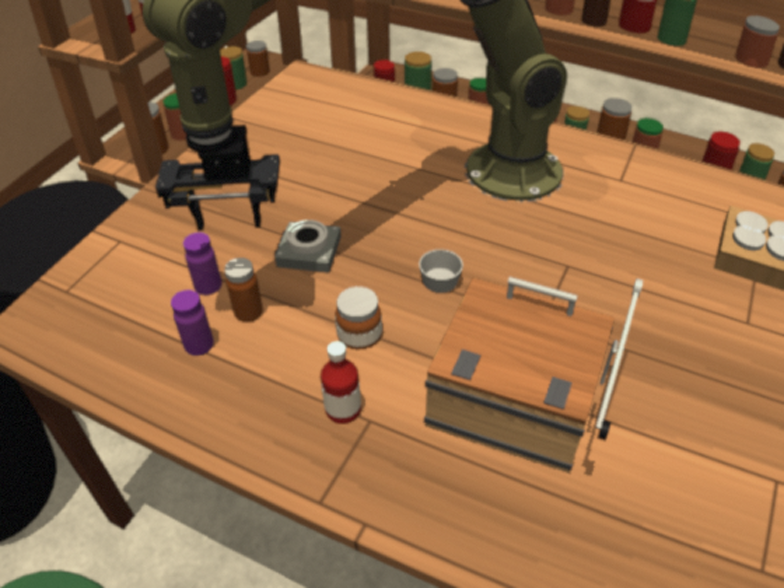

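The gripper is centred over the amber jar, with fingertips at about (197,225) and (257,222) and clear of the purple ones. Descending and gripping.

Request:
move_arm:
  increments: "0 0.5 -15 0 0 0 0;0 0.5 -25 0 0 0 0;0 0 -30 0 0 0 0;0 0 -30 0 0 0 0;0 0 -25 0 0 0 0;0 0 -18 0 0 0 0;0 0 -12 0 0 0 0;0 0 0 0 0 0 0"
  grip_force: 25

```text
time: 4.27
position: [0.6348, -0.2973, 0.0542]
tool_rot: [-3.035, -0.799, 0.007]
ft_force: [-0.7, -0.1, -0.7]
grip_width: 0.998
grip_force: 0.0
```

Request:
move_arm:
  increments: "0 0 0 0 0 0 0;0 0 0 0 0 0 60;0 0 0 0 0 0 100;0 0 0 0 0 0 140;0 0 0 0 0 0 160;0 0 0 0 0 0 160;0 0 0 0 0 0 160;0 0 0 0 0 0 160"

```text
time: 4.93
position: [0.6373, -0.2986, 0.0582]
tool_rot: [3.037, 0.799, 0.002]
ft_force: [-0.5, -1.1, 0.5]
grip_width: 0.639
grip_force: 25.0
```

```bash
python3 - <<'E'
from h import *
s=ctrl.get_state(); print({k:np.round(s[k],3) for k in('time','position','ft_force','grip_force','grip_width','joint_positions')})
E
```

```text
{'time': np.float64(4.933), 'position': array([ 0.637, -0.299,  0.058]), 'ft_force': array([-0.473, -1.141,  0.48 ]), 'grip_force': np.float64(24.962), 'grip_width': np.float64(0.639), 'joint_positions': array([ 0.662,  0.571, -0.364,  1.469,  0.215,  1.139, -0.795])}
```

Request:
move_arm:
  increments: "0 0 5 0 0 0 160;0 0 12 0 0 0 160;0 0 18 0 0 0 160;0 0 20 0 0 0 160;-5 0 15 0 0 0 160;-10 1 5 0 0 0 160;-18 2 0 0 0 0 160;-22 2 0 0 0 0 160"

```text
time: 5.6
position: [0.5811, -0.2923, 0.1327]
tool_rot: [-3.037, -0.802, -0.001]
ft_force: [0.3, 0.2, -3.2]
grip_width: 0.638
grip_force: 25.0
```

Request:
move_arm:
  increments: "-25 2 0 0 0 0 160;-25 2 0 0 0 0 160;-25 2 0 0 0 0 160;-22 2 0 0 0 0 160;-18 2 0 0 0 0 160;-12 1 0 0 0 0 160;-8 1 0 0 0 0 160;-4 0 0 0 0 0 160"

```text
time: 6.27
position: [0.4408, -0.2808, 0.1324]
tool_rot: [-3.038, -0.799, 0.002]
ft_force: [0.3, 1.0, -3.1]
grip_width: 0.64
grip_force: 25.0
```

Request:
move_arm:
  increments: "0 0 0 0 0 0 160;0 0 0 0 0 0 160;0 0 0 0 0 0 160;0 0 0 0 0 0 160;0 0 0 0 0 0 160;0 0 0 0 0 0 160;0 0 0 0 0 0 160;0 0 0 0 0 0 160"

```text
time: 6.93
position: [0.4429, -0.281, 0.1325]
tool_rot: [-3.038, -0.8, 0.0]
ft_force: [-1.0, -0.3, -3.7]
grip_width: 0.639
grip_force: 25.0
```

```bash
python3 - <<'E'
from h import *
np.set_printoptions(precision=4,suppress=True)
s=ctrl.get_state(); print({k:np.round(s[k],4) for k in('time','position','tool_rot','ft_force','grip_force','grip_width')})
p=ctrl.get_image('scene');C=cloud(p);ok=p['depth']>0
X=s['position'][:2]
hsv=cv2.cvtColor(p['frame'],cv2.COLOR_RGB2HSV)
for z0,z1 in((.072,.10),(.10,.13)):
    m=ok&(np.hypot(C[...,0]-X[0],C[...,1]-X[1])<.04)&(C[...,2]>z0)&(C[...,2]<z1); q=C[m]
    if len(q)>10:
        A=np.c_[2*q[:,:2],np.ones(len(q))]; c=np.linalg.lstsq(A,(q[:,:2]**2).sum(1),rcond=None)[0]
        from scipy.optimize import least_squares
        f=least_squares(lambda c:np.hypot(q[:,0]-c[0],q[:,1]-c[1])-.028,X,loss='soft_l1',f_scale=.002)
        print(z0,len(q),'axis',f.x,'cost',f.cost)
m=ok&(np.hypot(C[...,0]-.443,C[...,1]+.281)<.05)&(C[...,2]>.049)&(C[...,2]<.056);q=C[m]
print('rim',len(q),cv2.minEnclosingCircle(q[:,:2].astype(np.float32)))
m=ok&(np.hypot(C[...,0]-X[0],C[...,1]-X[1])<.045)&(C[...,2]>.055)&(C[...,2]<.11);print('bottom z',np.percentile(C[m][:,2],[0,2,5]))
save(p,'s2.png',5,(180,110,300,210))
E
```

```text
{'time': np.float64(6.9333), 'position': array([ 0.4429, -0.281 ,  0.1325]), 'tool_rot': array([-3.0378, -0.8003,  0.0001]), 'ft_force': array([-0.9593, -0.3254, -3.6998]), 'grip_force': np.float64(24.9645), 'grip_width': np.float64(0.6388)}
0.072 140 axis [ 0.4407 -0.2822] cost 0.00017697367575750928
0.1 174 axis [ 0.4407 -0.2816] cost 0.00022698941778822167
rim 115 ((0.4439716935157776, -0.2803340256214142), 0.04330050200223923)
bottom z [0.0556 0.0748 0.0771]
```

View pics/s2.png

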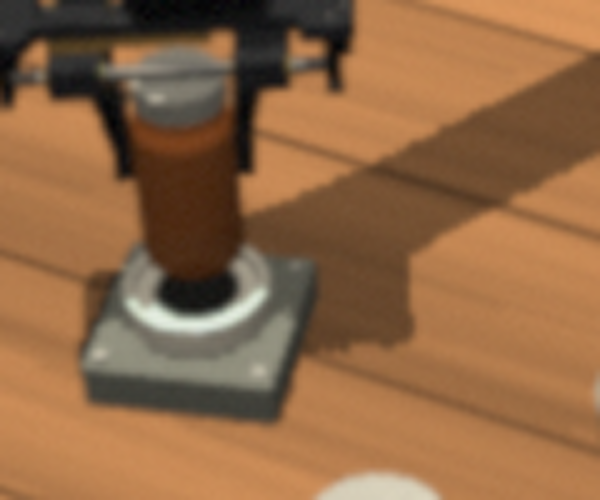

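The jar hangs upright over the pad, its base at crop (190,265) and the rim centred at (195,290). Fits put it about 2 mm short in x, so I'll nudge it and lower.

Request:
move_arm:
  increments: "1 0 0 0 0 0 160;1 0.5 -2 0 0 0 160;0 0 -6 0 0 0 160;0 0 -8 0 0 0 160;0 0 -6 0 0 0 160;0 0 -3 0 0 0 160;0 0 -1 0 0 0 160;0 0 0 0 0 0 160"
  grip_force: 40

```text
time: 7.65
position: [0.4445, -0.2803, 0.106]
tool_rot: [-3.037, -0.8, 0.001]
ft_force: [-0.0, -0.8, -3.1]
grip_width: 0.633
grip_force: 40.0
```

Request:
move_arm:
  increments: "0 0 -2 0 0 0 160;0 0 -2 0 0 0 160;0 0 -1 0 0 0 160;0 0 -1 0 0 0 160;0 0 -1 0 0 0 160;0 0 -1 0 0 0 160;0 0 -1 0 0 0 160;0 0 0 0 0 0 160"

```text
time: 8.32
position: [0.4454, -0.2808, 0.0982]
tool_rot: [3.037, 0.8, 0.001]
ft_force: [0.3, 1.1, 5.8]
grip_width: 0.639
grip_force: 39.9
```

Request:
move_arm:
  increments: "0 0 -1 0 0 0 160;0 0 -1 0 0 0 160;0 0 -1 0 0 0 160;0 0 -1 0 0 0 160;0 0 -1 0 0 0 160;0 0 -0.5 0 0 0 160;0 0 0 0 0 0 160;0 0 0 0 0 0 160"

```text
time: 8.98
position: [0.4456, -0.2808, 0.0939]
tool_rot: [3.037, 0.8, 0.001]
ft_force: [-3.0, 1.9, 11.4]
grip_width: 0.633
grip_force: 39.9
```

Request:
move_arm:
  increments: "0 0 -1 0 0 0 160;0 0 -0.5 0 0 0 160;0 0 -0.5 0 0 0 160;0 0 0 0 0 0 160;0 0 0 0 0 0 160;0 0 0 0 0 0 160;0 0 0 0 0 0 160;0 0 0 0 0 0 160"

```text
time: 9.65
position: [0.4458, -0.2808, 0.0938]
tool_rot: [3.036, 0.799, 0.001]
ft_force: [-6.4, 3.6, 24.0]
grip_width: 0.632
grip_force: 39.9
```

The pad is at its stop: TCP z has stalled at 0.0938 and the force has reached 24 N. Rise with the pad, then check the centring.

Request:
move_arm:
  increments: "0 0 -0 0 0 0 160;0 0 2 0 0 0 160;0 0 2 0 0 0 160;0 0 3 0 0 0 160;0 0 3 0 0 0 160;0 0 2 0 0 0 160;0 0 1.5 0 0 0 160;0 0 0 0 0 0 160"

```text
time: 10.32
position: [0.4452, -0.2808, 0.1037]
tool_rot: [3.037, 0.8, 0.001]
ft_force: [0.6, -0.7, 1.1]
grip_width: 0.633
grip_force: 39.9
```

```bash
cat > chk.py <<'E'
from h import *
from scipy.optimize import least_squares
np.set_printoptions(precision=4,suppress=True)
s=ctrl.get_state(); print({k:np.round(s[k],4) for k in('time','position','ft_force','grip_force','grip_width')})
X=np.array([.443,-.281])
for n in('scene','top'):
    p=ctrl.get_image(n);C=cloud(p);ok=p['depth']>0
    for z0,z1 in((.06,.09),(.09,.13),(.13,.15)):
        q=C[ok&(np.hypot(C[...,0]-X[0],C[...,1]-X[1])<.04)&(C[...,2]>z0)&(C[...,2]<z1)]
        if len(q)>10:
            f=least_squares(lambda c:np.hypot(q[:,0]-c[0],q[:,1]-c[1])-.028,X,loss='soft_l1',f_scale=.002); print(n,z0,len(q),'axis',f.x,f.cost)
    q=C[ok&(np.hypot(C[...,0]-X[0],C[...,1]-X[1])<.05)&(C[...,2]>.049)&(C[...,2]<.056)]
    print('rim',len(q),cv2.minEnclosingCircle(q[:,:2].astype(np.float32)) if len(q)>3 else '')
    q=C[ok&(np.hypot(C[...,0]-X[0],C[...,1]-X[1])<.03)&(C[...,2]>.155)&(C[...,2]<.18)]
    if len(q)>9: print('cap',len(q),np.median(q,0),cv2.minEnclosingCircle(q[:,:2].astype(np.float32)))
E
python3 chk.py
```

```text
{'time': np.float64(10.3167), 'position': array([ 0.4452, -0.2808,  0.1037]), 'ft_force': array([ 0.6252, -0.743 ,  1.079 ]), 'grip_force': np.float64(39.9479), 'grip_width': np.float64(0.6326)}
scene 0.06 179 axis [ 0.4431 -0.2816] 0.00018296079656634828
scene 0.09 286 axis [ 0.443 -0.281] 0.0006816021772785775
scene 0.13 191 axis [ 0.4405 -0.2819] 0.0009352454866810508
rim 133 ((0.44598355889320374, -0.28134188055992126), 0.042208630591630936)
cap 153 [ 0.4527 -0.2751  0.1634] ((0.44507452845573425, -0.28073400259017944), 0.029026083648204803)
rim 23 ((0.4724750518798828, -0.27138492465019226), 0.022834541276097298)
```

The jar is centred on the pad at about (0.443, -0.2815). Opening gently, then going straight up.

Request:
move_arm:
  increments: "0 0 0 0 0 0 85;0 0 0 0 0 0 70;0 0 0 0 0 0 50;0 0 0 0 0 0 20;0 0 0 0 0 0 0;0 0 0 0 0 0 0;0 0 0 0 0 0 0;0 0 0 0 0 0 0"
  grip_force: 30

```text
time: 11.08
position: [0.4447, -0.2805, 0.1035]
tool_rot: [-3.038, -0.8, 0.0]
ft_force: [-0.6, 0.1, 0.1]
grip_width: 0.985
grip_force: 0.0
```

Request:
move_arm:
  increments: "0 0 5 0 0 0 0;0 0 10 0 0 0 0;0 0 18 0 0 0 0;0 0 25 0 0 0 0;0 0 32 0 0 0 0;0 0 32 0 0 0 0;0 0 28 0 0 0 0;0 0 10 0 0 0 0"

```text
time: 11.75
position: [0.4468, -0.2814, 0.2695]
tool_rot: [3.032, 0.799, 0.008]
ft_force: [0.5, -0.3, -0.2]
grip_width: 0.998
grip_force: 0.0
```

```bash
python3 chk.py; python3 - <<'E'
from h import *
s=ctrl.get_state();print(s['joint_positions'],rot(s['tool_rot']).round(3))
p=ctrl.get_image('scene'); save(p,'s3.png',3,(180,100,440,290))
E
```

```text
{'time': np.float64(11.75), 'position': array([ 0.4468, -0.2814,  0.2695]), 'ft_force': array([ 0.5237, -0.2809, -0.1763]), 'grip_force': np.float64(0.0), 'grip_width': np.float64(0.9982)}
scene 0.06 169 axis [ 0.443 -0.282] 0.00020119597727321823
scene 0.09 246 axis [ 0.4429 -0.2822] 0.00032269916328082064
scene 0.13 135 axis [ 0.4398 -0.284 ] 0.00037585734322027875
rim 148 ((0.44472840428352356, -0.280169814825058), 0.04280022904276848)
cap 211 [ 0.4484 -0.2779  0.1644] ((0.44534462690353394, -0.28027939796447754), 0.02622288465499878)
top 0.06 16 axis [ 0.4442 -0.2817] 1.1794247036409357e-06
top 0.09 14 axis [ 0.4431 -0.2807] 5.31052239614425e-07
top 0.13 12 axis [ 0.4413 -0.2802] 4.685137286042975e-06
rim 65 ((0.4433581531047821, -0.28004899621009827), 0.0407572016119957)
cap 11 [ 0.4652 -0.2799  0.1627] ((0.4625293016433716, -0.2815858721733093), 0.010008445009589195)
[ 0.87728877  0.05371236 -0.37888404  1.6796545   0.02096021  1.40647843
 -0.56007757] [[ 0.87   0.493  0.005]
 [ 0.493 -0.87  -0.003]
 [ 0.002  0.005 -1.   ]]
```

View pics/s3.png

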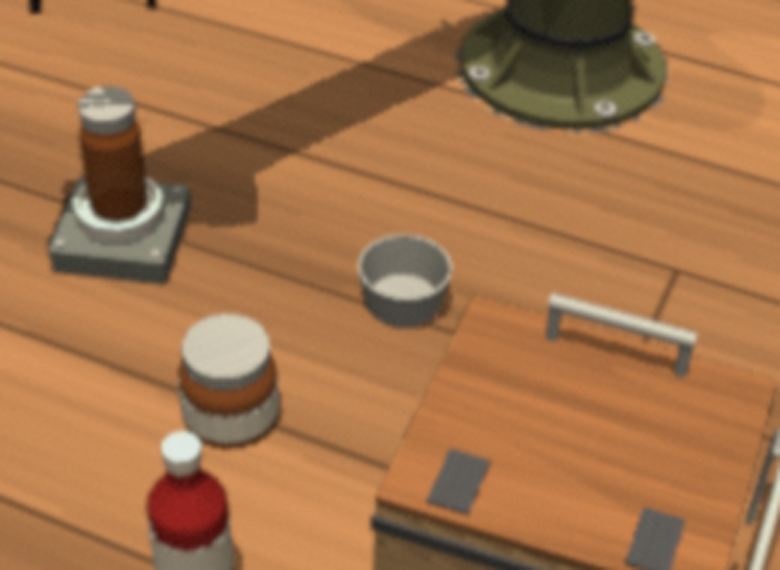

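The jar stands upright inside the rim, cap at crop (107,105) and rim centre at (117,205); the lid is still shut. Now to the handle, turning +64° so the fingers close across the bar.

Request:
move_arm:
  increments: "5 14 0 0 0 4 0;5 26 0 0 0 4 0;5 34 0 0 0 4 0;5 37 0 0 0 4 0;5 37 0 0 0 4 0;5 37 0 0 0 4 0;5 37 0 0 0 4 0;5 37 0 0 0 4 0"

```text
time: 12.57
position: [0.4835, -0.0198, 0.2614]
tool_rot: [-2.695, -1.61, 0.004]
ft_force: [0.9, -0.9, -0.1]
grip_width: 0.998
grip_force: 0.0
```

Request:
move_arm:
  increments: "5 37 0 0 0 4 0;5 37 0 0 0 4 0;5 37 0 0 0 4 0;5 37 0 0 0 4 0;5 33 0 0 0 4 0;6 26 0 0 0 4 0;6 17 0 0 0 4 0;5 9 0 0 0 4 0"

```text
time: 13.23
position: [0.5251, 0.2146, 0.2613]
tool_rot: [-2.141, -2.295, 0.003]
ft_force: [-0.4, -0.6, -0.3]
grip_width: 0.997
grip_force: 0.0
```

Request:
move_arm:
  increments: "0 0 -5 0 0 0 0;0 0 -10 0 0 0 0;0 0 -10 0 0 0 0;0 0 0 0 0 0 0;0 0 0 0 0 0 0;0 0 0 0 0 0 0;0 0 0 0 0 0 0;0 0 0 0 0 0 0"

```text
time: 13.9
position: [0.5271, 0.2113, 0.2392]
tool_rot: [2.153, 2.287, 0.001]
ft_force: [0.0, 0.5, 0.2]
grip_width: 0.997
grip_force: 0.0
```

```bash
python3 - <<'E'
from h import *
np.set_printoptions(precision=4,suppress=True)
s=ctrl.get_state();print(s['time'],s['position'],s['ft_force'],s['joint_positions'],s['qd'],rot(s['tool_rot']).round(3))
p=ctrl.get_image('scene'); save(p,'s4.png',3.5,(280,110,500,280))
C=cloud(p);q=C[(p['depth']>0)&(C[...,0]>.49)&(C[...,0]<.56)&(C[...,1]>.1)&(C[...,1]<.3)&(C[...,2]>.17)&(C[...,2]<.195)]
print('handle',len(q),np.median(q,0),q.min(0),q.max(0))
E
```

```text
13.9 [0.5271 0.2113 0.2392] [0.0172 0.4831 0.1616] [ 0.3308  0.2289 -0.8751  1.6125  0.1789  1.3828 -0.5043] [-0.0026 -0.0004 -0.0007 -0.0012 -0.0001  0.0013  0.0003] [[-0.061  0.998  0.001]
 [ 0.998  0.061 -0.   ]
 [-0.     0.001 -1.   ]]
handle 289 [0.5282 0.214  0.1856] [0.5175 0.1565 0.1702] [0.5351 0.2663 0.1921]
```

View pics/s4.png

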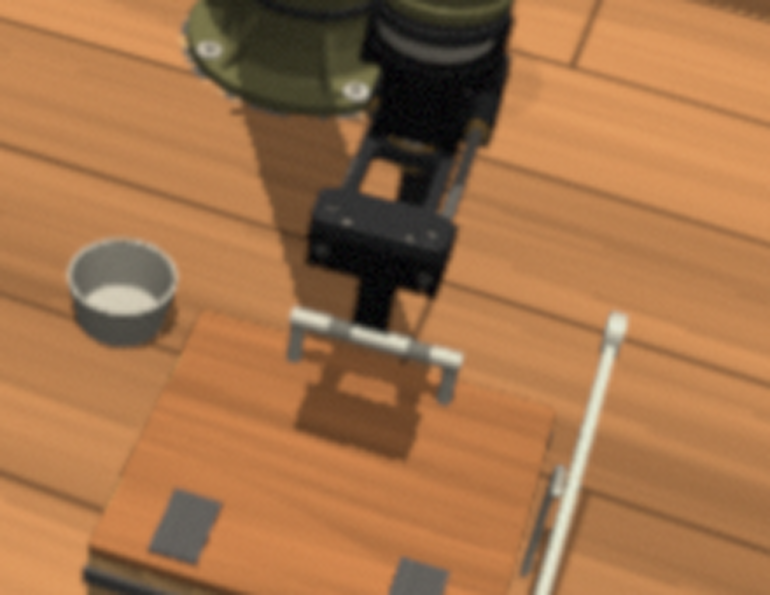

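The gripper is above the middle of the bar, which runs (295,318)–(460,360) in the crop. I'll lower 74 mm so the pads sit level with the bar, then close.

Request:
move_arm:
  increments: "0 0 -6 0 0 0 0;0 0 -12 0 0 0 0;0 0 -14 0 0 0 0;0 0 -14 0 0 0 0;0 0 -12 0 0 0 0;0 0 -9 0 0 0 0;0 0 -5 0 0 0 0;0 0 -2 0 0 0 0"
  grip_force: 30

```text
time: 14.62
position: [0.5263, 0.2113, 0.1634]
tool_rot: [-2.152, -2.288, 0.002]
ft_force: [-0.8, 0.7, -0.1]
grip_width: 1.003
grip_force: 0.0
```

Request:
move_arm:
  increments: "0 0 0 0 0 0 0;0 0 0 0 0 0 60;0 0 0 0 0 0 110;0 0 0 0 0 0 150;0 0 0 0 0 0 190;0 0 0 0 0 0 225;0 0 0 0 0 0 255;0 0 0 0 0 0 255"

```text
time: 15.28
position: [0.5269, 0.2114, 0.1647]
tool_rot: [2.152, 2.288, 0.0]
ft_force: [0.7, 0.9, -0.3]
grip_width: 0.554
grip_force: 0.0
```

Request:
move_arm:
  increments: "0 0 0 0 0 0 255;0 0 0 0 0 0 255;0 0 0 0 0 0 255;0 0 0 0 0 0 255;0 0 0 0 0 0 255;0 0 0 0 0 0 255;0 0 0 0 0 0 255;0 0 0 0 0 0 255"

```text
time: 15.95
position: [0.5262, 0.2114, 0.1644]
tool_rot: [-2.152, -2.288, 0.002]
ft_force: [-2.4, -1.1, 2.3]
grip_width: 0.125
grip_force: 30.0
```

```bash
python3 - <<'E'
import numpy as np
np.set_printoptions(precision=1,suppress=True)
# bar arc relative to shut, x along chest / z, in mm
for t in np.arange(0,.75,.05): print(round(t,2), 190*(1-np.cos(t))+48*np.sin(t), 190*np.sin(t)+48*(np.cos(t)-1))
E
```

```text
0.0 0.0 0.0
0.05 2.636450649948966 9.436054660387265
0.1 5.741212596222845 18.72854909624259
0.15 9.306525550884738 27.854256910913882
0.2 13.323478088327029 36.790368587441236
0.25 17.7820299191946 45.514548500470305
0.3 22.671036985879162 54.00499074368361
0.35 27.978279316859677 62.24047363320995
0.4 33.690491570267056 70.20041275078208
0.45 39.79339619033044 77.86491239406223
0.5 46.27173909383092 85.21481530553646
0.55 53.109327797365566 92.23175055568153
0.6 60.28907189012284 98.89817946072131
0.65 67.79302575100928 105.1974394202022
0.7 75.60243340335639 111.11378556481677
```

The bar is held: opening about 11 mm, 30 N. Swinging the lid along its arc to about 0.40 rad.

Request:
move_arm:
  increments: "1 0 4.7 0 0 0 255;1.5 0.1 4.7 0 0 0 255;1.5 0.1 4.7 0 0 0 255;1.7 0.1 4.6 0 0 0 255;1.7 0.1 4.6 0 0 0 255;1.9 0.1 4.5 0 0 0 255;2 0.1 4.5 0 0 0 255;2 0.2 4.5 0 0 0 255"

```text
time: 16.62
position: [0.5391, 0.2121, 0.2015]
tool_rot: [-2.151, -2.288, 0.004]
ft_force: [-6.0, -1.2, -3.2]
grip_width: 0.128
grip_force: 30.0
```

Request:
move_arm:
  increments: "2.2 0.1 4.4 0 0 0 255;2.3 0.1 4.3 0 0 0 255;2.4 0.2 4.3 0 0 0 255;2.5 0.1 4.2 0 0 0 255;2.6 0.2 4.1 0 0 0 255;2.7 0.1 4.1 0 0 0 255;2.8 0.2 4 0 0 0 255;2.9 0.2 4 0 0 0 255"

```text
time: 17.28
position: [0.5584, 0.2133, 0.2352]
tool_rot: [-2.15, -2.288, 0.007]
ft_force: [-9.0, -0.5, -0.6]
grip_width: 0.127
grip_force: 30.0
```

```bash
cat > ang.py <<'E'
from h import *
np.set_printoptions(precision=4,suppress=True)
s=ctrl.get_state();print({k:np.round(s[k],4) for k in('time','position','ft_force','grip_force','grip_width','joint_positions')})
d=s['position']-np.array([.5265,.2114,.1644]); c=np.array([np.cos(.06),np.sin(.06)]);a=d[:2]@c
t0=np.arctan2(.048,.19); z=.048+d[2]; x=.19-a
print('lid angle from TCP',np.arctan2(z,x)-t0,'radius err',np.hypot(x,z)-np.hypot(.19,.048))
for n in('scene','top'):
    p=ctrl.get_image(n);C=cloud(p);ok=p['depth']>0
    L=(C-np.array([.716,.223,.135]))@np.array([[c[0],-c[1],0],[c[1],c[0],0],[0,0,1]])  # chest frame at hinge
    # lid surface plane
    x,y,z=L[...,0],L[...,1],L[...,2]
    th=s['position'][2]
    m=ok&(x<-.02)&(x>-.2)&(abs(y)<.115)&(z>.012)&(z<.2)
    # robust line z = k x + b near the expected lid
    from scipy.optimize import least_squares
    e=np.arctan2(.048+d[2],.19-a)-t0
    m&=abs(-x*-np.sin(e)+z*np.cos(e)-.012)<.012 
    X,Z=x[m],z[m]
    if len(X)>50:
        f=least_squares(lambda k:(X*np.sin(k[0])+Z*np.cos(k[0])-k[1]),[e,.012],loss='soft_l1',f_scale=.002); print(n,'lid plane',len(X),f.x)
    m=ok&(x<-.03)&(x>-.25)&(y>.125)&(y<.155)&(z>.02)&(p['frame'].min(-1)>120)
    X,Z=x[m],z[m]
    f=least_squares(lambda k:(X*np.sin(k[0])+Z*np.cos(k[0])-k[1]),[.55,0],loss='soft_l1',f_scale=.002)
    i=np.argmin(X)
    print(n,'arm',len(X),'fit angle, offset',f.x,'thru pivot',np.median(np.arctan2(Z,-X)[np.hypot(X,Z)>.15]),'tip',X[i],Z[i])
    if n=='scene': P=p
E
python3 ang.py
```

```text
{'time': np.float64(17.2833), 'position': array([0.5584, 0.2133, 0.2352]), 'ft_force': array([-8.9514, -0.5001, -0.6015]), 'grip_force': np.float64(30.0025), 'grip_width': np.float64(0.1266), 'joint_positions': array([ 0.2885,  0.3119, -0.8559,  1.5406,  0.2363,  1.4025, -0.5223])}
lid angle from TCP 0.39704336001218266 radius err 0.0017008778072182817
scene lid plane 8676 [0.3832 0.0117]
scene arm 304 fit angle, offset [0.5188 0.0119] thru pivot 0.5806391622319127 tip -0.19631418699023256 0.11830723004038668
top lid plane 2400 [0.3883 0.0116]
top arm 22 fit angle, offset [0.1529 0.0909] thru pivot 0.5788608954187952 tip -0.19508528767333785 0.12038285083885714
```

The lid reads about 0.387, and estimates for the arm run from 0.52 to 0.56. Raising the lid to about 0.535 and comparing the two directly.

Request:
move_arm:
  increments: "1.5 0.1 3 0 0 0 255;2.5 0.2 3.6 0 0 0 255;2.8 0.2 3.6 0 0 0 255;3 0.2 3.6 0 0 0 255;3 0.2 3.4 0 0 0 255;2.7 0.1 3 0 0 0 255;1.8 0 2.3 0 0 0 255;0 0 0 0 0 0 255"

```text
time: 18.05
position: [0.5774, 0.2145, 0.2582]
tool_rot: [-2.152, -2.288, 0.002]
ft_force: [-6.3, -0.3, -2.2]
grip_width: 0.121
grip_force: 30.0
```

Request:
move_arm:
  increments: "0 0 0 0 0 0 255;0 0 0 0 0 0 255;0 0 0 0 0 0 255;0 0 0 0 0 0 255;0 0 0 0 0 0 255;0 0 0 0 0 0 255;0 0 0 0 0 0 255;0 0 0 0 0 0 255"

```text
time: 18.72
position: [0.5769, 0.2144, 0.2577]
tool_rot: [-2.151, -2.288, 0.003]
ft_force: [-6.2, -0.9, -2.0]
grip_width: 0.126
grip_force: 30.0
```

```bash
cat >> ang.py <<'E'
p=P;save(p,'s5.png',4,(330,130,480,280))
# model test: project arm centreline/disc for candidate angles onto the scene picture: score brightness
y0=.137
for n in('scene','top'):
    p=P if n=='scene' else ctrl.get_image('top')
    g=cv2.GaussianBlur(p['frame'].min(-1),(3,3),0); best=[]
    for yo in np.arange(.128,.147,.001):
        for th in np.arange(.45,.85,.01):
            X=[[-r*np.cos(th)+o*np.sin(th),yo,r*np.sin(th)+o*np.cos(th)] for r in np.arange(.06,.226,.005) for o in(-.006,0,.006)]
            W=np.array(X)@np.array([[c[0],c[1],0],[-c[1],c[0],0],[0,0,1]])+[.716,.223,.135]
            uv=proj(p,W).round().astype(int); best.append((g[uv[:,1],uv[:,0]].mean(),th,yo))
    best.sort(reverse=True);print(n,np.array(best[:5]))
E
python3 ang.py
```

```text
{'time': np.float64(18.7167), 'position': array([0.5769, 0.2144, 0.2577]), 'ft_force': array([-6.1824, -0.9273, -1.9675]), 'grip_force': np.float64(30.0016), 'grip_width': np.float64(0.1256), 'joint_positions': array([ 0.2682,  0.3408, -0.8489,  1.4644,  0.255 ,  1.453 , -0.5208])}
lid angle from TCP 0.5445905697304747 radius err 0.0026051950135816404
scene lid plane 9046 [0.5294 0.0113]
scene arm 303 fit angle, offset [0.5175 0.0122] thru pivot 0.5818620642429351 tip -0.19460569351395335 0.11838510183450013
top lid plane 2119 [0.5284 0.0115]
top arm 35 fit angle, offset [ 0.5788 -0.001 ] thru pivot 0.5746071318363477 tip -0.19474394631745823 0.11859274556357868
scene [[190.3137   0.45     0.138 ]
 [189.9118   0.48     0.138 ]
 [189.8627   0.46     0.138 ]
 [189.8039   0.52     0.138 ]
 [189.7647   0.47     0.138 ]]
top [[74.3824  0.49    0.145 ]
 [74.3137  0.51    0.144 ]
 [74.1275  0.51    0.143 ]
 [74.0882  0.49    0.146 ]
 [73.9608  0.5     0.144 ]]
```

View pics/s5.png

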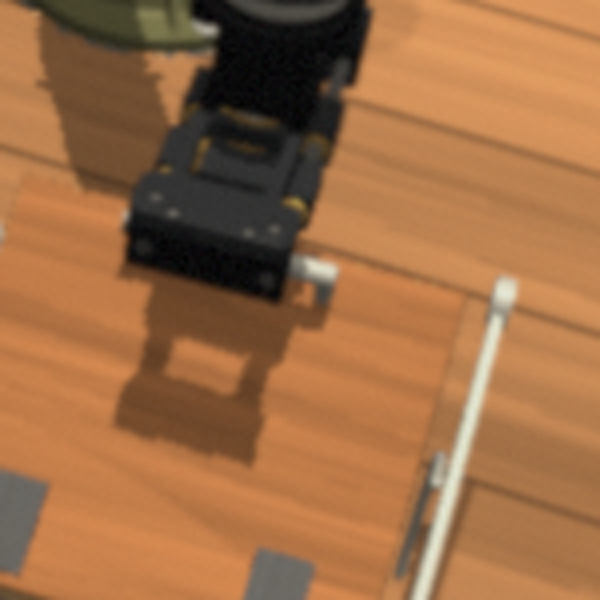

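```bash
python3 - <<'E'
from h import *
c=np.array([np.cos(.06),np.sin(.06)])
for n in('scene','top'):
    p=ctrl.get_image(n); f=p['frame'].min(-1)
    W=lambda th,r=.215,y=.139:np.array([[-r*np.cos(th),y,r*np.sin(th)]])@np.array([[c[0],c[1],0],[-c[1],c[0],0],[0,0,1]])+[.716,.223,.135]
    # topmost extent along arm: disc far end; print projections and local bright extent near the tip
    for th in(.48,.52,.56,.6,.64): print(n,th,'tip end',proj(p,W(th,.228))[0].round(1),'centre',proj(p,W(th))[0].round(1))
    u,v=proj(p,W(.54))[0].round().astype(int); m=f[v-14:v+15,u-9:u+10]
    m=m*(1.0) if n=='scene' else m
    print(u-9,v-14);print(m.astype(int))
E
```

```text
scene 0.48 tip end [456.4 202. ] centre [454.9 207.7]
scene 0.52 tip end [457.  200.6] centre [455.4 206.4]
scene 0.56 tip end [457.5 199.4] centre [455.9 205.3]
scene 0.6 tip end [458.  198.3] centre [456.3 204.3]
scene 0.64 tip end [458.4 197.4] centre [456.7 203.5]
447 192
[[ 80  83  82  82  82  82  81  84  81  81  82  82  82  84  82  83  82  84
   82]
 [ 82  82  81  80  82  81  82  81  82  84  82  81  83  82  83  82  82  84
   85]
 [ 85  85  82  80  81  81  81  82  79  82  84  81  80  82  84  82  83  83
   83]
 [ 87  85  83  84  83  80  81  82  81  81  83  81  82  82  84  83  84  83
   84]
 [ 89  90  88  87  85  84  81  80  79  81  81  80  81  82  81  83  83  83
   83]
 [ 90  90  90  90  89  87  88  89  87  86  83  83  80  81  82  82  81  81
   80]
 [ 86  89  88  90  90  91  92  99 110 106  97  92  86  82  80  80  81  80
   81]
 [ 88  88  87  88  88  88  97 122 147 147 135 121 104  91  85  84  82  83
   82]
 [ 89  87  87  87  87  88 109 155 177 183 175 160 125  96  90  89  86  86
   86]
 [ 83  85  86  86  88  91 122 178 197 198 194 176 128  96  92  90  90  91
   89]
 [ 74  78  82
[... 3443 characters left out ...]
  67  65  61  65  62  59  66  72  68  67  66
   67]
 [ 68  65  68  67  68  65  65  66  71  66  71  74  69  72  68  69  66  70
   63]
 [ 69  59  71  70  69  73  76  68  69  65  72  68  71  69  68  63  73  66
   66]
 [ 71  65  69  67  70  71  68  68  67  66  68  71  69  67  65  70  73  65
   70]
 [ 66  65  66  66  68  66  68  65  68  67  69  65  66  73  66  71  64  67
   65]
 [ 66  69  69  69  60  68  64  67  71  70  65  66  71  64  67  63  67  65
   65]
 [ 67  72  69  68  72  70  71  67  66  66  68  70  66  72  68  68  70  69
   67]
 [ 70  69  73  65  69  69  72  66  64  68  70  67  69  64  72  74  69  66
   70]
 [ 67  66  66  62  69  73  66  64  67  67  71  68  66  72  70  71  65  72
   70]]
```

The top view puts the disc centre at 0.535 (row 219.5), and the other estimates run from 0.52 to 0.60. The lid is at 0.53–0.54 and steady, well inside 0.09. Handing in after a last check on the jar.

```bash
python3 chk.py | head -6 && python3 -c "
from bench import ctrl; print(ctrl.close_job())"
```

```text
{'time': np.float64(18.9667), 'position': array([0.5769, 0.2145, 0.2577]), 'ft_force': array([-5.9831, -1.1003, -1.6455]), 'grip_force': np.float64(30.0016), 'grip_width': np.float64(0.1232)}
scene 0.06 174 axis [ 0.4436 -0.2819] 0.0002097235344302854
scene 0.09 247 axis [ 0.4435 -0.2818] 0.000308695861591716
scene 0.13 139 axis [ 0.4406 -0.2836] 0.00040744312239143776
rim 122 ((0.44570523500442505, -0.28163719177246094), 0.04216627776622772)
cap 207 [ 0.4475 -0.2777  0.1641] ((0.4467311203479767, -0.2813869118690491), 0.02660466730594635)
the job is handed in; nothing more can be done
None
```

I handed the job in at about 19 s, with no verdict returned: the jar was pressed to the pad's stop and now stands centred on the raised pad, and the lid is gripped steady at about 0.53 rad, against a sight arm I estimate at about 0.54 rad (range 0.52–0.60).

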